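Complete the sauce-cup set, then find which way the canister cap turns and hold it off

TASK

Complete the two-by-two set of black sauce cups on the metal tray: stand the two loose cups upright in the middle of the two empty round green mats, one on each, and let go of them. Then open the steel sauce canister: its red twist cap may loosen clockwise or anticlockwise, so try both ways, lift it straight off once it is free, and finish while still holding it level in the gripper, straight above the open mouth and about ten centimetres over it, so that drips fall back in. Leave the cups already on the tray, the spice jar, the bell pepper and the spoon where they are.

Things in the scene. Friction and masses are not known exactly. Their poses are not given: they have to be found in the camera images.
- cup_a: loose open black plastic cup, 55 mm high, 54 mm wide at the rim, a little narrower at the foot, wall 4 mm, 40 g. Origin: centre of its underside; z up its axis. It stands on the table between tray and canister.
- cup_b: second loose cup, like cup_a.
- mat_a: flat round green mat, 58 mm across, 2 mm thick, fixed in the tray: one of the two empty places of the set. Origin: centre of its underside (4 mm above the table), z up.
- mat_b: second green mat, like mat_a. Any loose cup may go on either mat.
- cup_c: cup like cup_a that already stands on the tray's floor, in its place; it stays there.
- cup_d: second cup already in its place on the tray; it stays there.
- tray: fixed square metal tray, 200 x 200 mm, rim 14 mm high, floor 4 mm above the table. Origin: centre of its underside. Its four places (two mats, two cups, in any arrangement) lie 42.5 mm to either side of the centre along its x and y, so neighbours are 85 mm apart.
- canister: steel sauce canister fixed to the table, upright, body 120 mm across and 90 mm high, with a shoulder and a 62 mm wide neck above; its open mouth is 130 mm above the table. Origin: centre of its underside, z up.
- canister_mouth (a point): centre of the canister's mouth, 130 mm above the table, z up: the cap's head rests here.
- cap: red ribbed round twist cap, white disc on top, a separate part, 100 g. Head 52 mm across, 30 mm high, all above the mouth; under it a grey plug 34 mm across with three lugs reaches 16 mm into the neck, with 2 mm of up-and-down play while locked. Origin: centre of the head's underside, at the mouth when closed; z up.
- cap_top (a point): centre of the cap's top. Part-turn cap: one way round (unknown, varies) it stops dead after 4 to 8 degrees; the other way it turns with almost no resistance and is free at 50 to 70 degrees from where it started (best 60; it stops at about 75). Then it lifts straight out; while locked it cannot be pulled off.
- spice_jar: amber glass spice jar with a yellow cap, 48 mm across, 95 mm high. Origin: centre of its underside. Bystander.
- pepper: red bell pepper, 76 mm across, 85 mm high, standing. Origin: centre of its underside. Bystander.
- spoon: spoon 170 mm long lying beyond the canister, along its own x. Bystander.
Mind the look-alikes: they are no part of the job. There is more than one size of the canister; the one meant has the size given above. What is shaped like the cap but orange or turquoise is not meant.

How it is judged:
On the way, in this order (a step that is already met when the one before it is completed fails the run):
1. both loose cups stand upright on the green mats, one on each, released ((((horizontal distance between cup_a and mat_a below 0.012 m and z of cup_a in the frame of mat_a between -0.002 and 0.006 m and angle between cup_a's own z axis and vertical below 0.1 rad and contact force between cup_a and the fingers below 0.1 N) and (horizontal distance between cup_b and mat_b below 0.012 m and z of cup_b in the frame of mat_b between -0.002 and 0.006 m and angle between cup_b's own z axis and vertical below 0.1 rad and contact force between cup_b and the fingers below 0.1 N)) or ((horizontal distance between cup_a and mat_b below 0.012 m and z of cup_a in the frame of mat_b between -0.002 and 0.006 m and angle between cup_a's own z axis and vertical below 0.1 rad and contact force between cup_a and the fingers below 0.1 N) and (horizontal distance between cup_b and mat_a below 0.012 m and z of cup_b in the frame of mat_a between -0.002 and 0.006 m and angle between cup_b's own z axis and vertical below 0.1 rad and contact force between cup_b and the fingers below 0.1 N)))), for 0.2 s.
2. the cap is off and held above the canister's mouth (z of cap in the frame of canister_mouth between 0.055 and 0.17 m and horizontal distance between cap and canister_mouth below 0.03 m and angle between cap's own z axis and vertical below 0.25 rad and contact force between cap and the fingers above 1 N), for 0.2 s.
At the end, for the whole second after the job is handed in: each mat carries a loose cup, upright, within 12 mm of centre, released; the fingers hold the cap still, level within 0.25 rad, underside of its head 55 to 170 mm above the mouth, within 30 mm of the axis, clear of the canister; the other things are within 20 mm of where they began (all of step 2 and (((horizontal distance between cup_a and mat_a below 0.012 m and z of cup_a in the frame of mat_a between -0.002 and 0.006 m and angle between cup_a's own z axis and vertical below 0.1 rad and contact force between cup_a and the fingers below 0.1 N) and (horizontal distance between cup_b and mat_b below 0.012 m and z of cup_b in the frame of mat_b between -0.002 and 0.006 m and angle between cup_b's own z axis and vertical below 0.1 rad and contact force between cup_b and the fingers below 0.1 N)) or ((horizontal distance between cup_a and mat_b below 0.012 m and z of cup_a in the frame of mat_b between -0.002 and 0.006 m and angle between cup_a's own z axis and vertical below 0.1 rad and contact force between cup_a and the fingers below 0.1 N) and (horizontal distance between cup_b and mat_a below 0.012 m and z of cup_b in the frame of mat_a between -0.002 and 0.006 m and angle between cup_b's own z axis and vertical below 0.1 rad and contact force between cup_b and the fingers below 0.1 N))) and linear speed of cap below 0.02 m/s and contact force between cap and canister below 0.1 N and distance of each of cup_c, cup_d, spice_jar, pepper, spoon from where it was at the start of the episode below 0.02 m); the arm keeps its last pose, push and grip.
It fails at once if the spice jar is moved by more than 20 mm (distance of spice_jar from where it was at the start of the episode above 0.02 m).
It fails at once if the bell pepper is moved by more than 20 mm (distance of pepper from where it was at the start of the episode above 0.02 m).
It fails at once if the spoon is moved by more than 20 mm (distance of spoon from where it was at the start of the episode above 0.02 m).
It fails at once if a cup that stood on the tray from the start is moved by more than 20 mm (distance of any of cup_c, cup_d from where it was at the start of the episode above 0.02 m).
It also fails if it takes over 61 s, if anything falls off the work surface, if the arm or the gripper's body presses on something with over 40 N, if the wrist force passes 120 N, or if a joint passes its speed limit or range.

ROBOT

A 6-joint arm with a two-finger parallel gripper is mounted at the origin on the work surface. World frame = base frame: x ahead of the robot, y to its left, z up, the work surface at z = 0. Lengths are in m, angles in rad, forces in N, time in s.
With the tool pointing down it reaches from about 0.375 to 0.975 m from the base axis. Payload 3.8 kg.
Tool frame: the origin (TCP) lies on the centre line of the jaws, within the pads' length; the fingertips stand 8 mm ahead of it and the grasp point (between the pads) lies 11 mm behind it; x points along the fingers, y is the direction in which the jaws open and shut, and the axes are right-handed (so a half turn about x gives the same grasp; the last joint's range is limited). The gripper opens to 85 mm and grips with 20 to 120 N. Pads are 22 mm wide; open, the fingers measure 114 mm over their backs; the gripper's body (76 mm by 85 mm) begins 54 mm behind the grasp point. The pads swing forward as they close: fully open they stand 13 mm farther back than shut.
Start: joints at [1.298, 0.264, 1.604, -0, 1.274, -0.037], TCP at [0.158, 0.656, 0.239] pointing down, gripper open.
Joint ranges: [-2.63, 2.63], [-0.94, 2.18], [0.31, 2.57], [-1.31, 4.45], [0, 2.66], [-2.55, 2.55]. Speed limits (rad/s): [2.57, 2.57, 3.14, 3.14, 3.14, 3.14].

INTERFACE

Orientations are given as [roll, pitch, yaw] about the fixed x, y, z axes, in that order (R = Rz(yaw) Ry(pitch) Rx(roll)).
In Python, from workcell import * gives the robot as it stands.
- The arm moves only by the tool drive_tool, never from a script. Its argument "motion" is a list of rows, each an object with "delta_pos": the shift along the world's x, y, z in cm, a list of three; "yaw": the turn about the world's z in rad. A call has exactly 10 rows; each row shifts and turns the commanded pose from where the row before left it; what a row does not reach is not made up. A row lasts 1/12 s, in which the tool goes at most 41.7 mm and 7.16 degrees, less where a joint would pass 70% of its speed; a pose out of reach is approached as far as the arm can. A call is refused whole if a number of a shift passes 4.17 or a number of a turn 0.125, either way. A call with a gripper value outside its range is refused whole. "fingers" is the opening in per cent of the stroke, from 0 (shut) to 100 (fully open), set as the call begins (left out, the last holds). The fingers move at their own pace and stop on an object; "squeeze" is the grip in N (left out, the last holds). Time passes only in rows, so rows that do not move let the fingers close, or fill a call up. It gives the time, the measured TCP pose, the force and the opening at its end, in the units of the state.
- get_state(): the state, without advancing time (a new reading comes with each control period).
- camera(name): name is "scene" or "top"; returns (picture, depth): 384x512x3 uint8, blue, green, red; 384x512 float32, m along the optical axis (not along the pixel's ray), 0 where there is no reading.
- camera_params(name): a dict with "camera_matrix" (3x3 intrinsics, pixels), "xyz" and "attitude" of the camera in the world. Camera axes: x right, y down, z forward; pixel columns grow to the right and rows downward; lengths in m; the calibration is good to about 2 mm. A picture is of the moment at which its call begins. camera_params takes no time and is no camera call.
- close_job(): hands the job in, once; it reports no verdict.
Trained networks look in the newest picture that a camera, given by its name, has taken for a name from the list of things; names that differ only in an ending like _2 or _b are one class to them, and where a whole thing is asked for, a point or a joint stands for the part that bears it (a point fixed in the world has none). Each returns a list of dicts, best first, with "conf" (0 to 1); they miss things now and then, are a little off and sometimes report something else, mostly with a low value. They report only what shows in the picture. A call takes as long as a camera call. They do not tell look-alikes from the thing itself.
- recognise(thing, camera): "rect" ([left, top, right, bottom] in pixels, round what is visible of it).
- trace(thing, camera): "region" (384x512 bool, what is visible of it) and "rect" ([left, top, right, bottom] in pixels, round what is visible of it).
- pinpoint(thing, camera): "at" ([column, row] in pixels: a listed point, or the origin of a listed thing).
The state is a dict: "t": time; "q": joint angles; "dq": joint speeds; "effort": joint torques, N m; "position": TCP position; "eef_rot": TCP orientation; "wrist_force": force on the tool from outside, world axes, zero at the start; "torque": the same for the moment, N m; "gripper_width": opening from 0.0 (shut) to 1.0 (fully open).
Only numpy, scipy, OpenCV 4.12 (cv2) and the standard library are available. Lean on these libraries where they do the work, as an engineer would, in place of code of your own. Each camera call takes 0.05 s, during which the arm holds its last target.

## Working session

There is one attempt and no reset: what is moved stays moved. The work goes in short steps, Python scripts to look and compute and a tool call to move; the robot and the scene stay as the last step left them, time stands still between calls to the robot, and variables do not carry over. Pictures are saved under pics/ and viewed, and the job is handed in when it is done.

Besides the shell and the picture viewer there is one more tool, called after "Call:" by a JSON object that holds its "method" and its "body". drive_tool: Moves the arm, as the interface text tells. Its arguments: {"type":"object","properties":{"motion":{"type":"array"},"fingers":{"type":"number"},"squeeze":{"type":"number"}},"required":["motion"]}

```bash
ls; mkdir -p pics; python3 - <<'E'
from workcell import *
import cv2
print(get_state())
for n in("scene","top"):
    im,d=camera(n); cv2.imwrite(f"pics/{n}0.png",im); p=camera_params(n); print(n,p)
E
```

```text
pics
{'t': 0.0, 'q': array([ 1.29809424e+00,  2.64766283e-01,  1.60539542e+00,  2.04625411e-05,
        1.27369347e+00, -3.69269682e-02]), 'dq': array([-2.72793959e-06, -1.29680340e-03, -7.11081319e-04,  2.47902471e-04,
       -1.49783874e-03, -1.55025963e-05]), 'effort': array([ 2.50478050e-03, -5.15106010e+01, -3.67316329e+01,  1.20704576e-04,
        1.28172143e-02,  1.02510444e-05]), 'position': array([0.15749633, 0.65562658, 0.23794159]), 'eef_rot': array([-1.61636496,  1.56853372, -1.8521461 ]), 'wrist_force': array([-0.43063001,  0.91839056, -0.7842851 ]), 'torque': array([ 0.05645623,  0.04988231, -0.02711078]), 'gripper_width': 0.9947736215066321}
scene {'camera_matrix': array([[349.72358413,   0.        , 265.73643609],
       [  0.        , 349.72358413, 191.10090939],
       [  0.        ,   0.        ,   1.        ]]), 'xyz': array([1.46594316, 0.11481918, 0.70998989]), 'attitude': array([-2.14225536,  0.01821383,  1.71900235])}
top {'camera_matrix': array([[427.98320948,   0.        , 251.39817071],
       [  0.        , 427.98320948, 191.70488975],
       [  0.        ,   0.        ,   1.        ]]), 'xyz': array([ 0.41839335, -0.0615096 ,  1.21900333]), 'attitude': array([-3.03446147,  0.0193995 , -1.5615533 ])}
```

View pics/scene0.png

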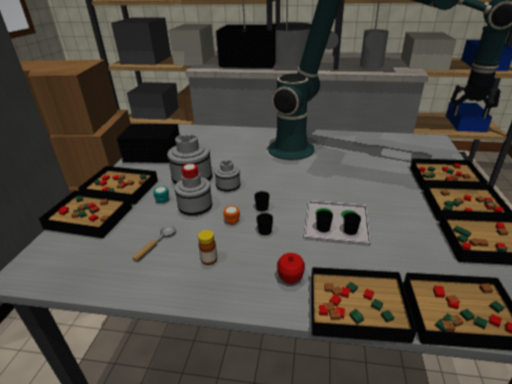

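View pics/top0.png

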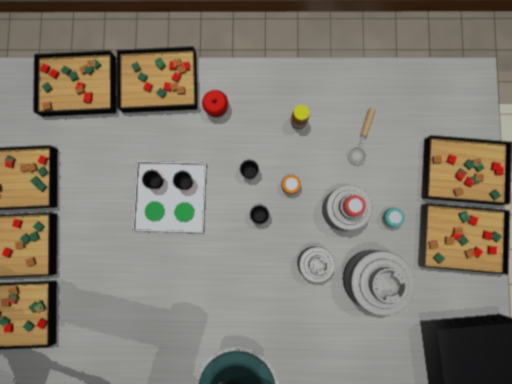

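The scene view shows the tray at (337,222), loose cups at (262,200) and (265,223), and the pepper at (291,268). Canister candidates in the top view are (347,208) with the red/white cap, (380,283), which is larger, and (317,264), which is smaller. The orange part at (291,184) and the turquoise one at (394,217) are look-alikes. I'll measure and enlarge a crop to confirm.

```bash
cat > h.py <<'E'
from workcell import *
import numpy as np, cv2
from scipy.spatial.transform import Rotation as R
def cam(n):
    p=camera_params(n); return p["camera_matrix"],R.from_euler("xyz",p["attitude"]).as_matrix(),np.array(p["xyz"])
def world(n,uv,d):
    K,Rm,t=cam(n); u,v=uv; return Rm@(np.array([(u-K[0,2])/K[0,0],(v-K[1,2])/K[1,1],1])*d)+t
def onplane(n,uv,z):
    K,Rm,t=cam(n); r=Rm@np.array([(uv[0]-K[0,2])/K[0,0],(uv[1]-K[1,2])/K[1,1],1]); return t+r*(z-t[2])/r[2]
def proj(n,P):
    K,Rm,t=cam(n); c=(np.atleast_2d(P)-t)@Rm; return (c[:,:2]/c[:,2:])*[K[0,0],K[1,1]]+K[:2,2]
def cloud(n,d):
    K,Rm,t=cam(n); v,u=np.mgrid[:384,:512]; c=np.stack([(u-K[0,2])/K[0,0]*d,(v-K[1,2])/K[1,1]*d,d],-1); return c@Rm.T+t
def tri(uv1,uv2):
    A=[];b=[];M=np.zeros((3,3));v=np.zeros(3)
    for n,uv in(("scene",uv1),("top",uv2)):
        K,Rm,t=cam(n); r=Rm@np.array([(uv[0]-K[0,2])/K[0,0],(uv[1]-K[1,2])/K[1,1],1]); r/=np.linalg.norm(r)
        P=np.eye(3)-np.outer(r,r); M+=P; v+=P@t
    return np.linalg.solve(M,v)
E
python3 - <<'E'
from h import *
np.set_printoptions(precision=4,suppress=True)
im,d=camera("top"); C=cloud("top",d); np.savez("top0.npz",im=im,d=d,C=C)
im2,d2=camera("scene"); np.savez("scene0.npz",im=im2,d=d2,C=cloud("scene",d2))
a=cv2.resize(im[145:325,130:420],None,fx=2.7,fy=2.7,interpolation=cv2.INTER_CUBIC); cv2.imwrite("pics/top_crop.png",a)
for th in("cup_a","mat_a","cap","cap_top","canister","canister_mouth","tray","spice_jar","pepper"):
  for n in("top","scene"):
    r=pinpoint(th,n)
    print(th,n,[(np.round(x["at"],1).tolist(),round(x["conf"],2)) for x in r])
print("table z",np.median(C[230:300,210:280,2]))
for uv in((354,205),(347,222),(330,208),(380,283),(317,264),(250,170),(260,214),(154,211),(184,212),(152,179),(182,180)):
  print(uv,C[uv[1],uv[0]])
E
```

```text
cup_a top [([249.0, 171.1], 0.86), ([182.5, 183.2], 0.58), ([256.6, 216.7], 0.52)]
cup_a scene [([262.6, 232.4], 0.76), ([263.4, 205.9], 0.64), ([324.9, 227.8], 0.62), ([351.5, 230.4], 0.54)]
mat_a top [([151.2, 210.2], 0.79), ([185.0, 210.1], 0.53)]
mat_a scene [([349.4, 215.7], 0.56), ([322.0, 227.1], 0.55), ([326.1, 214.5], 0.53)]
cap top [([355.4, 205.7], 0.73), ([389.6, 220.1], 0.73), ([288.4, 186.6], 0.73)]
cap scene [([154.7, 242.6], 0.71), ([190.7, 174.5], 0.66), ([161.8, 195.1], 0.64), ([231.6, 216.7], 0.57)]
cap_top top [([394.1, 216.2], 0.88), ([288.9, 181.5], 0.64), ([354.7, 207.2], 0.62), ([362.3, 138.6], 0.29)]
cap_top scene [([159.7, 187.5], 0.8), ([188.8, 166.8], 0.72), ([229.5, 211.3], 0.64), ([349.1, 233.4], 0.39)]
canister top [([314.1, 262.9], 0.79), ([342.7, 208.3], 0.77), ([367.6, 280.9], 0.59), ([256.7, 215.4], 0.22)]
canister scene [([194.6, 177.7], 0.9), ([196.7, 204.7], 0.89), ([228.9, 182.6], 0.63), ([186.5, 175.0], 0.41)]
canister_mouth top [([388.0, 285.7], 0.84), ([317.0, 266.3], 0.77), ([353.1, 203.6], 0.57)]
canister_mouth scene [([189.5, 176.4], 0.92), ([187.4, 135.7], 0.83), ([226.6, 161.7], 0.64)]
tray top [([166.8, 199.2], 0.74)]
tray scene [([198.2, 206.3], 0.73), ([336.6, 221.9], 0.72)]
spice_jar top [([297.8, 121.7], 0.86)]
spice_jar scene [([209.1, 259.7], 0.71)]
pepper top [([219.2, 109.1], 0.93)]
pepper scene [([290.3, 280.8], 0.77), ([187.0, 174.1], 0.31)]
table z 0.0005313694697244298
(354, 205) [ 0.5006 -0.2926  0.1644]
(347, 222) [ 0.4611 -0.288   0.0999]
(330, 208) [ 0.4977 -0.2453  0.0938]
(380, 283) [ 0.3095 -0.3604  0.1337]
(317, 264) [ 0.3511 -0.2125  0.0767]
(250, 170) [ 0.6116 -0.0321  0.0033]
(260, 214) [ 0.4853 -0.0617  0.0047]
(154, 211) [0.4912 0.2399 0.0079]
(184, 212) [0.4893 0.1549 0.0038]
(152, 179) [0.5826 0.2478 0.0114]
(182, 180) [0.5808 0.1624 0.0074]
```

View pics/top_crop.png

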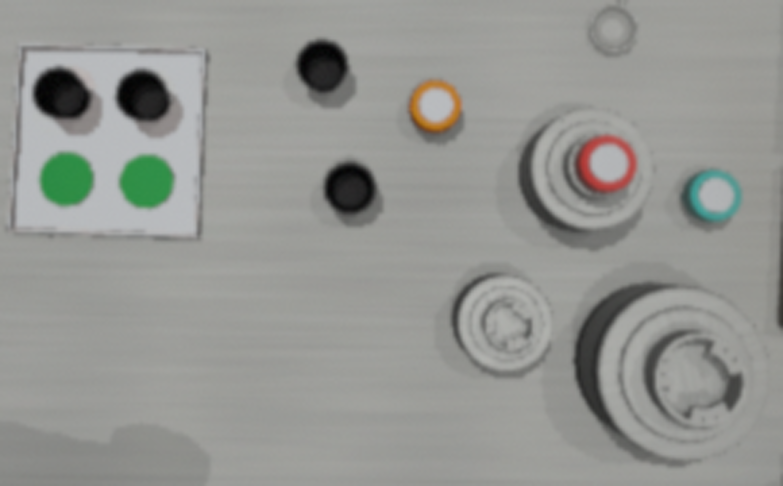

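The crop shows the middle canister at (347,208) bearing the red cap with a white disc. It fits in size and cap colour, and its cap top is about 160 mm up. The other two are open, one larger and one smaller. Next I'll refine the positions by segmentation in both views.

```bash
python3 - <<'E'
from h import *
from scipy.optimize import least_squares
np.set_printoptions(precision=4,suppress=True)
T=np.load("top0.npz");S=np.load("scene0.npz")
im,C=T["im"],T["C"];im2,C2=S["im"],S["C"]
h=cv2.cvtColor(im,cv2.COLOR_BGR2HSV);h2=cv2.cvtColor(im2,cv2.COLOR_BGR2HSV)
def comps(m):
    n,l,s,c=cv2.connectedComponentsWithStats(m.astype(np.uint8)); return [(c[i],s[i],l==i) for i in range(1,n) if s[i,4]>40]
g=(h[...,0]>45)&(h[...,0]<80)&(h[...,1]>120)
print("mats")
for c,s,m in comps(g):
    if 130<c[0]<210 and 195<c[1]<225: print(c,s,onplane("top",c,0.006), "diam",2*np.sqrt(s[4]/np.pi), np.median(C[m][:,2]))
g2=(h2[...,0]>45)&(h2[...,0]<80)&(h2[...,1]>120)
for c,s,m in comps(g2):
    if 305<c[0]<370 and 200<c[1]<240: print("scene mat",c,s,np.median(C2[m],0),C2[m].min(0),C2[m].max(0))
# cups: points by height, dark
for nm,CC,hh in(("top",C,h),("scene",C2,h2)):
  for (x,y) in((0.605,-0.035),(0.49,-0.065),(0.578,0.24),(0.578,0.155)):
    m=(hh[...,2]<75)&(np.hypot(CC[...,0]-x,CC[...,1]-y)<0.05)
    P=CC[m]; 
    if len(P)<5: print(nm,"none");continue
    zt=np.percentile(P[:,2],98); rim=P[P[:,2]>zt-0.012]
    f=least_squares(lambda p:np.hypot(rim[:,0]-p[0],rim[:,1]-p[1])-0.025,rim[:,:2].mean(0),loss="soft_l1",f_scale=0.002)
    print(nm,"cup",len(P),"zmax",zt,len(rim),"circ",f.x,"cost",f.cost)
    ms=[(c,s) for c,s,_ in comps(m)]; print("   ",ms)
for nm,CC,hh in(("top",C,h),("scene",C2,h2)):
    for (x,y,z) in((0.5,-0.29,0.16),):
        near=np.hypot(CC[...,0]-x,CC[...,1]-y)<0.045
        w=near&(CC[...,2]>0.145)
        P=CC[w];print(nm,"cap pts",len(P),"zmed",np.median(P[:,2]),"mean",P.mean(0),"ext",np.ptp(P,0), (P.max(0)+P.min(0))/2)
        red=near&((hh[...,0]<10)|(hh[...,0]>170))&(hh[...,1]>120)
        v,u=np.where(red|w); print("  u,v box",u.min(),u.max(),v.min(),v.max())
        wh=near&(hh[...,1]<60)&(CC[...,2]>0.15); v,u=np.where(wh);print("  white c",u.mean(),v.mean(),len(u),onplane(nm,(u.mean(),v.mean()),.16))
    b=(CC[...,2]>0.08)&(CC[...,2]<0.1)&(np.hypot(CC[...,0]-.5,CC[...,1]+.29)<0.09)
    P=CC[b];r=least_squares(lambda p:np.clip(np.hypot(P[:,0]-p[0],P[:,1]-p[1])-p[2],0,1)*5+0.1*p[2],[.5,-.29,.06]);print("shoulder ext",np.percentile(P,1,axis=0),np.percentile(P,99,axis=0))
E
```

```text
mats
[154.2368 210.8233] [146 202  18  19 266] [0.4919 0.2397 0.006 ] diam 18.403307281560924 0.006669124317032482
[183.8258 211.697 ] [175 203  19  18 264] [0.4901 0.155  0.006 ] diam 18.333991376950163 0.006600369740926926
scene mat [347.3333 212.8444] [342 211  14   6  45] [0.4837 0.2299 0.004 ] [0.4672 0.2114 0.    ] [0.5736 0.2565 0.0572]
top cup 270 zmax 0.05843327068081507 77 circ [ 0.6066 -0.0303] cost 9.271547644260519e-05
    [(array([248.9259, 169.1556]), array([240, 160,  19,  19, 270], dtype=int32))]
top cup 276 zmax 0.05809124242638275 73 circ [ 0.4819 -0.0596] cost 8.317436466140292e-05
    [(array([259.0797, 214.5181]), array([250, 205,  19,  20, 276], dtype=int32))]
top cup 287 zmax 0.06161922997176119 82 circ [0.5765 0.2364] cost 8.445174979997377e-05
    [(array([152.2683, 179.6969]), array([143, 171,  20,  18, 287], dtype=int32))]
top cup 272 zmax 0.06205937696818705 69 circ [0.5746 0.1517] cost 8.358676085300387e-05
    [(array([182.7169, 180.4926]), array([174, 171,  19,  19, 272], dtype=int32))]
scene cup 722 zmax 0.05207761498762433 125 circ [ 0.609  -0.0302] 
[... 837 characters left out ...]
10,  17,  23, 314], dtype=int32)), (array([311.1548, 365.1117]), array([300, 354,  23,  23, 394], dtype=int32))]
top cap pts 364 zmed 0.16121464930808305 mean [ 0.5009 -0.2943  0.1609] ext [0.0505 0.0517 0.0211] [ 0.5013 -0.2951  0.157 ]
  u,v box 343 365 195 215
  white c 355.14864864864865 204.91216216216216 148 [ 0.5011 -0.2964  0.16  ]
shoulder ext [ 0.4435 -0.3527  0.0825] [ 0.559  -0.238   0.0999]
scene cap pts 142 zmed 0.1559358742910088 mean [ 0.5086 -0.2928  0.1546] ext [0.0536 0.0526 0.0153] [ 0.5036 -0.2948  0.153 ]
  u,v box 181 197 164 178
  white c 188.96969696969697 166.42424242424244 33 [ 0.503  -0.2948  0.16  ]
shoulder ext [ 0.4561 -0.3512  0.0807] [ 0.5615 -0.2388  0.0988]
```

```bash
cat > st.py <<'E'
from h import *
s=get_state(); M=R.from_euler("xyz",s["eef_rot"]).as_matrix()
print("t",round(s["t"],2),"pos",np.round(s["position"],4),"jaw deg",round(np.degrees(np.arctan2(M[1,1],M[0,1])),1),"down",np.round(M[:,0],3),"q6",round(s["q"][5],3),"q1",round(s["q"][0],3),"F",np.round(s["wrist_force"],1),"Tq",np.round(s["torque"],2),"w",round(s["gripper_width"],3))
E
python3 st.py
```

```text
t 1.1 pos [0.1577 0.6563 0.2393] jaw deg 76.5 down [-0. -0. -1.] q6 -0.037 q1 1.298 F [-0.4 -0.4 -0.1] Tq [-0.01 -0.04 -0.01] w 1.002
```

Call:
{"method": "drive_tool", "body": {"motion": [{"delta_pos":[2.2,-3.4,0],"yaw":-0.055},{"delta_pos":[2.2,-3.4,0],"yaw":-0.055},{"delta_pos":[2.2,-3.4,0],"yaw":-0.055},{"delta_pos":[2.2,-3.4,0],"yaw":-0.055},{"delta_pos":[2.2,-3.4,0],"yaw":-0.055},{"delta_pos":[2.2,-3.4,0],"yaw":-0.055},{"delta_pos":[2.2,-3.4,0],"yaw":-0.055},{"delta_pos":[2.2,-3.4,0],"yaw":-0.055},{"delta_pos":[2.2,-3.4,0],"yaw":-0.055},{"delta_pos":[2.2,-3.4,0],"yaw":-0.055}], "fingers": 100, "squeeze": 30}}

```text
t: 1.93
position: [0.3784, 0.3146, 0.2397]
eef_rot: [1.409, 1.57, 0.621]
wrist_force: [-0.6, 0.7, -0.5]
gripper_width: 0.998
```

Call:
{"method": "drive_tool", "body": {"motion": [{"delta_pos":[2.2,-3.4,-0.5],"yaw":0},{"delta_pos":[2.2,-3.4,-0.5],"yaw":0},{"delta_pos":[2.2,-3.4,-0.5],"yaw":0},{"delta_pos":[2.2,-3.4,-0.5],"yaw":0},{"delta_pos":[2.2,-3.4,-0.5],"yaw":0},{"delta_pos":[2.2,-3.4,-0.5],"yaw":0},{"delta_pos":[2.2,-3.4,-0.5],"yaw":0},{"delta_pos":[2.2,-3.4,-0.5],"yaw":0},{"delta_pos":[2.2,-3.2,-0.5],"yaw":0},{"delta_pos":[2.2,-3.2,-0.5],"yaw":0}]}}

```text
t: 2.77
position: [0.5986, -0.0217, 0.1893]
eef_rot: [0.895, 1.57, 0.109]
wrist_force: [0.4, -0.2, 0.0]
gripper_width: 1.0
```

```bash
python3 st.py
```

```text
t 2.77 pos [ 0.5986 -0.0217  0.1893] jaw deg 44.9 down [ 0.001  0.    -1.   ] q6 -0.862 q1 -0.078 F [ 0.4 -0.2  0. ] Tq [ 0.01 -0.02  0.  ] w 1.0
```

Call:
{"method": "drive_tool", "body": {"motion": [{"delta_pos":[0.5,-0.4,-2.0],"yaw":0},{"delta_pos":[0.45,-0.4,-2.0],"yaw":0},{"delta_pos":[0,0,-2.0],"yaw":0},{"delta_pos":[0,0,-2.0],"yaw":0},{"delta_pos":[0,0,-2.0],"yaw":0},{"delta_pos":[0,0,-2.0],"yaw":0},{"delta_pos":[0,0,-2.0],"yaw":0},{"delta_pos":[0,0,-1.5],"yaw":0},{"delta_pos":[0,0,-0.9],"yaw":0},{"delta_pos":[0,0,0],"yaw":0}]}}

```text
t: 3.6
position: [0.6052, -0.0275, 0.0228]
eef_rot: [-2.445, 1.566, 3.052]
wrist_force: [-0.1, -0.8, -0.3]
gripper_width: 0.999
```

Call:
{"method": "drive_tool", "body": {"motion": [{"delta_pos":[0,0,0],"yaw":0},{"delta_pos":[0,0,0],"yaw":0},{"delta_pos":[0,0,0],"yaw":0},{"delta_pos":[0,0,0],"yaw":0},{"delta_pos":[0,0,0],"yaw":0},{"delta_pos":[0,0,0],"yaw":0},{"delta_pos":[0,0,0],"yaw":0},{"delta_pos":[0,0,0],"yaw":0},{"delta_pos":[0,0,0.2],"yaw":0},{"delta_pos":[0,0,0.3],"yaw":0}], "fingers": 0, "squeeze": 30}}

```text
t: 4.43
position: [0.607, -0.0276, 0.0304]
eef_rot: [-2.745, 1.571, 2.752]
wrist_force: [-0.2, -0.3, -0.5]
gripper_width: 0.617
```

```bash
python3 st.py; python3 - <<'E'
from h import *
im,d=camera("scene"); cv2.imwrite("pics/g1.png",cv2.resize(im[150:270,190:390],None,fx=4,fy=4))
E
```

```text
t 4.43 pos [ 0.607  -0.0276  0.0304] jaw deg 45.0 down [-0.  0. -1.] q6 -0.872 q1 -0.087 F [-0.2 -0.3 -0.5] Tq [-0.   -0.05  0.02] w 0.617
```

View pics/g1.png

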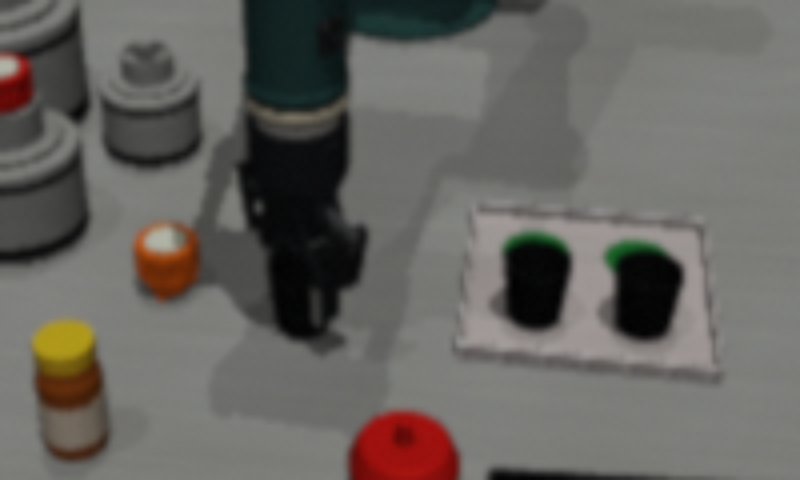

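Call:
{"method": "drive_tool", "body": {"motion": [{"delta_pos":[0,0,2.0],"yaw":0},{"delta_pos":[0,0,2.5],"yaw":0},{"delta_pos":[-1.4,2.0,2.0],"yaw":0},{"delta_pos":[-1.6,3.0,1.5],"yaw":0},{"delta_pos":[-1.6,3.5,0],"yaw":0},{"delta_pos":[-1.6,3.5,0],"yaw":0},{"delta_pos":[-1.5,3.5,0],"yaw":0},{"delta_pos":[-1.5,3.5,0],"yaw":0},{"delta_pos":[-1.2,3.5,0],"yaw":0},{"delta_pos":[-0.8,2.3,0],"yaw":0}]}}

```text
t: 5.32
position: [0.4934, 0.2229, 0.1102]
eef_rot: [2.918, 1.57, 2.134]
wrist_force: [1.3, -1.1, -1.2]
gripper_width: 0.61
```

Call:
{"method": "drive_tool", "body": {"motion": [{"delta_pos":[-0.4,1.5,0],"yaw":0},{"delta_pos":[0,0.55,0],"yaw":0},{"delta_pos":[0,0,-1.5],"yaw":0},{"delta_pos":[0,0,-1.5],"yaw":0},{"delta_pos":[0,0,-1.5],"yaw":0},{"delta_pos":[0,0,-1.0],"yaw":0},{"delta_pos":[0,0,0],"yaw":0},{"delta_pos":[0,0,0],"yaw":0},{"delta_pos":[0,0,0],"yaw":0},{"delta_pos":[0,0,0],"yaw":0}]}}

```text
t: 6.15
position: [0.4922, 0.241, 0.0564]
eef_rot: [1.18, 1.569, 0.394]
wrist_force: [-0.4, 0.6, 0.9]
gripper_width: 0.613
```

```bash
python3 st.py; python3 - <<'E'
from h import *
for n in("scene","top"):
  im,d=camera(n); np.savez(n+"1.npz",im=im,C=cloud(n,d))
  c=im[180:260,290:390] if n=="scene" else im[150:240,110:220]
  cv2.imwrite(f"pics/p1{n}.png",cv2.resize(c,None,fx=6,fy=6))
E
```

```text
t 6.15 pos [0.4922 0.241  0.0564] jaw deg 45.0 down [ 0.002  0.001 -1.   ] q6 -0.375 q1 0.41 F [-0.4  0.6  0.9] Tq [-0.01 -0.02 -0.05] w 0.613
```

View pics/p1scene.png

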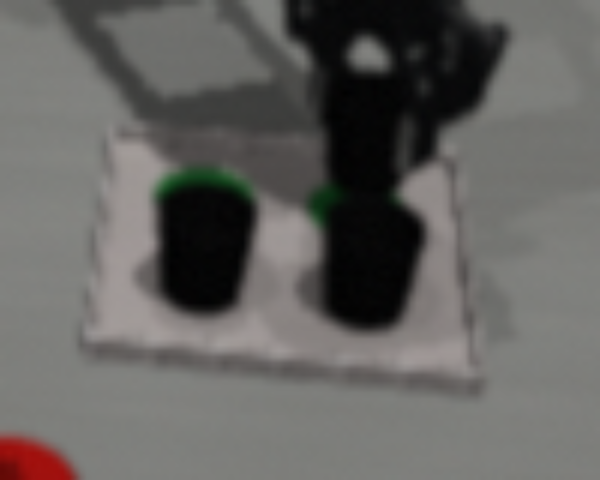

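View pics/p1top.png

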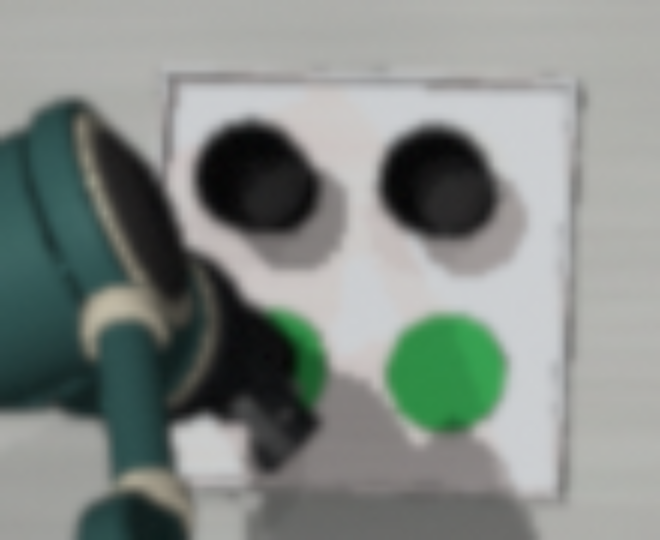

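Call:
{"method": "drive_tool", "body": {"motion": [{"delta_pos":[0,-0.1,-0.8],"yaw":0},{"delta_pos":[0,0,-0.8],"yaw":0},{"delta_pos":[0,0,-0.5],"yaw":0},{"delta_pos":[0,0,-0.2],"yaw":0},{"delta_pos":[0,0,-0.1],"yaw":0},{"delta_pos":[0,0,0],"yaw":0},{"delta_pos":[0,0,0],"yaw":0},{"delta_pos":[0,0,0],"yaw":0},{"delta_pos":[0,0,0],"yaw":0},{"delta_pos":[0,0,0],"yaw":0}]}}

```text
t: 7.08
position: [0.4904, 0.2394, 0.0327]
eef_rot: [-1.814, 1.568, -2.6]
wrist_force: [-7.6, -4.5, 17.1]
gripper_width: 0.608
```

```bash
python3 st.py
```

```text
t 7.08 pos [0.4904 0.2394 0.0327] jaw deg 45.0 down [-0.002 -0.001 -1.   ] q6 -0.376 q1 0.409 F [-7.6 -4.5 17.1] Tq [-0.64  1.09 -0.07] w 0.608
```

The cup is in contact with the mat, so I'll release it and rise.

Call:
{"method": "drive_tool", "body": {"motion": [{"delta_pos":[0,0,0.1],"yaw":0},{"delta_pos":[0,0,0],"yaw":0},{"delta_pos":[0,0,0],"yaw":0},{"delta_pos":[0,0,0],"yaw":0},{"delta_pos":[0,0,0],"yaw":0},{"delta_pos":[0,0,0],"yaw":0},{"delta_pos":[0,0,1.0],"yaw":0},{"delta_pos":[0,0,2.0],"yaw":0},{"delta_pos":[0,0,3.0],"yaw":0},{"delta_pos":[0,0,3.0],"yaw":0}], "fingers": 100}}

```text
t: 7.92
position: [0.4902, 0.2394, 0.1228]
eef_rot: [-1.94, 1.568, -2.726]
wrist_force: [0.5, 0.5, -0.2]
gripper_width: 1.004
```

Call:
{"method": "drive_tool", "body": {"motion": [{"delta_pos":[0,-2.0,2.0],"yaw":0},{"delta_pos":[0,-3.5,0],"yaw":0},{"delta_pos":[0,-4.0,0],"yaw":0},{"delta_pos":[0,-4.0,0],"yaw":0},{"delta_pos":[0,-4.0,0],"yaw":0},{"delta_pos":[0,-4.0,0],"yaw":0},{"delta_pos":[0,-4.0,0],"yaw":0},{"delta_pos":[0,-3.0,0],"yaw":0},{"delta_pos":[0,-1.2,0],"yaw":0},{"delta_pos":[0,0,0],"yaw":0}]}}

```text
t: 8.75
position: [0.4914, -0.0596, 0.1431]
eef_rot: [0.243, 1.57, -0.547]
wrist_force: [-0.0, -0.2, 0.2]
gripper_width: 1.002
```

```bash
python3 st.py; python3 - <<'E'
from h import *
np.set_printoptions(precision=4,suppress=True)
from scipy.optimize import least_squares
for n in("scene","top"):
  im,d=camera(n); C=cloud(n,d); hh=cv2.cvtColor(im,cv2.COLOR_BGR2HSV)
  c=im[150:260,190:390] if n=="scene" else im[140:240,110:290]
  cv2.imwrite(f"pics/r1{n}.png",cv2.resize(c,None,fx=4,fy=4))
  for (x,y) in((.491,.24),(.4835,-.0597)):
    m=(hh[...,2]<75)&(np.hypot(C[...,0]-x,C[...,1]-y)<0.045)&(C[...,2]<.08); P=C[m]
    if len(P)<20: print(n,"none",len(P)); continue
    zt=np.percentile(P[:,2],98); rim=P[P[:,2]>zt-0.012]
    f=least_squares(lambda p:np.hypot(rim[:,0]-p[0],rim[:,1]-p[1])-0.025,rim[:,:2].mean(0),loss="soft_l1",f_scale=0.002)
    print(n,len(rim),zt,f.x)
E
```

```text
t 8.75 pos [ 0.4914 -0.0596  0.1431] jaw deg 44.8 down [ 0.001 -0.001 -1.   ] q6 -0.952 q1 -0.171 F [-0.  -0.2  0.2] Tq [ 0.08 -0.01  0.01] w 1.002
scene 110 0.05771309641316875 [0.4933 0.2385]
scene 103 0.05181443886492609 [ 0.4843 -0.06  ]
top 79 0.06414476173013244 [0.4917 0.2376]
top 18 0.05917836755254529 [ 0.483  -0.0596]
```

View pics/r1top.png

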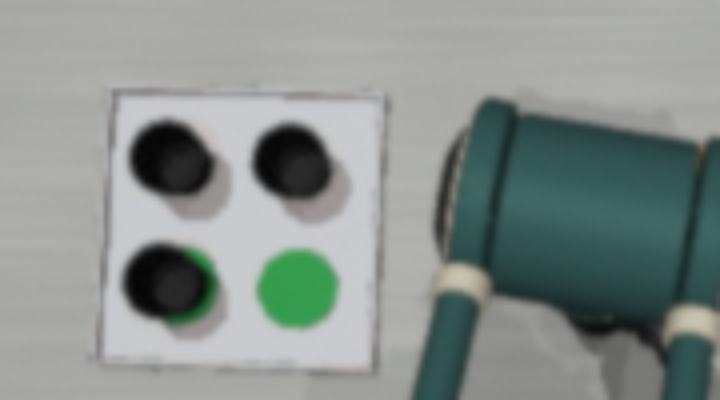

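The first cup stands centred on the left mat (crop ~(170,282)), about 1 mm off by both views. Now I'll pick up the second.

Call:
{"method": "drive_tool", "body": {"motion": [{"delta_pos":[-0.8,0,0],"yaw":0},{"delta_pos":[0,0,-1.5],"yaw":0},{"delta_pos":[0,0,-2.0],"yaw":0},{"delta_pos":[0,0,-2.0],"yaw":0},{"delta_pos":[0,0,-2.0],"yaw":0},{"delta_pos":[0,0,-2.0],"yaw":0},{"delta_pos":[0,0,-1.5],"yaw":0},{"delta_pos":[0,0,-0.8],"yaw":0},{"delta_pos":[0,0,0],"yaw":0},{"delta_pos":[0,0,0],"yaw":0}]}}

```text
t: 9.68
position: [0.4829, -0.0562, 0.0243]
eef_rot: [-2.622, 1.57, 2.877]
wrist_force: [0.4, -0.5, 0.2]
gripper_width: 1.0
```

Call:
{"method": "drive_tool", "body": {"motion": [{"delta_pos":[0,0,0],"yaw":0},{"delta_pos":[0,0,0],"yaw":0},{"delta_pos":[0,0,0],"yaw":0},{"delta_pos":[0,0,0],"yaw":0},{"delta_pos":[0,0,0],"yaw":0},{"delta_pos":[0,0,0],"yaw":0},{"delta_pos":[0,0,0],"yaw":0},{"delta_pos":[0,0,0],"yaw":0},{"delta_pos":[0,0,0.2],"yaw":0},{"delta_pos":[0,0,0.3],"yaw":0}], "fingers": 0, "squeeze": 30}}

```text
t: 10.52
position: [0.4829, -0.0572, 0.0293]
eef_rot: [-2.503, 1.57, 2.994]
wrist_force: [0.6, 0.0, -0.2]
gripper_width: 0.599
```

```bash
python3 st.py
```

```text
t 10.52 pos [ 0.4829 -0.0572  0.0293] jaw deg 45.0 down [-0.001  0.    -1.   ] q6 -0.954 q1 -0.169 F [ 0.6  0.  -0.2] Tq [ 0.05 -0.03 -0.01] w 0.599
```

Call:
{"method": "drive_tool", "body": {"motion": [{"delta_pos":[0,0,2.0],"yaw":0},{"delta_pos":[0,0,2.5],"yaw":0},{"delta_pos":[0.1,2.0,1.5],"yaw":0},{"delta_pos":[0.1,3.0,0],"yaw":0},{"delta_pos":[0.1,3.5,0],"yaw":0},{"delta_pos":[0.1,3.5,0],"yaw":0},{"delta_pos":[0.1,3.5,0],"yaw":0},{"delta_pos":[0.1,3.0,0],"yaw":0},{"delta_pos":[0,2.0,0],"yaw":0},{"delta_pos":[0,0.8,0],"yaw":0}]}}

```text
t: 11.35
position: [0.489, 0.1583, 0.0893]
eef_rot: [2.217, 1.57, 1.434]
wrist_force: [-0.9, -0.1, -0.1]
gripper_width: 0.601
```

Call:
{"method": "drive_tool", "body": {"motion": [{"delta_pos":[0,0,-1.0],"yaw":0},{"delta_pos":[0,0,-1.5],"yaw":0},{"delta_pos":[0,0,-1.5],"yaw":0},{"delta_pos":[0,0,-0.8],"yaw":0},{"delta_pos":[0,0,-0.3],"yaw":0},{"delta_pos":[0,0,0],"yaw":0},{"delta_pos":[0,0,0],"yaw":0},{"delta_pos":[0,0,0],"yaw":0},{"delta_pos":[0,0,0],"yaw":0},{"delta_pos":[0,0,0],"yaw":0}]}}

```text
t: 12.18
position: [0.4899, 0.1559, 0.0391]
eef_rot: [1.029, 1.569, 0.243]
wrist_force: [-0.7, 0.0, -1.0]
gripper_width: 0.604
```

```bash
python3 st.py
```

```text
t 12.18 pos [0.4899 0.1559 0.0391] jaw deg 45.0 down [ 0.002  0.    -1.   ] q6 -0.525 q1 0.26 F [-0.7  0.  -1. ] Tq [ 0.   -0.02  0.  ] w 0.604
```

Call:
{"method": "drive_tool", "body": {"motion": [{"delta_pos":[0,0,-0.3],"yaw":0},{"delta_pos":[0,0,-0.2],"yaw":0},{"delta_pos":[0,0,-0.1],"yaw":0},{"delta_pos":[0,0,0],"yaw":0},{"delta_pos":[0,0,0],"yaw":0},{"delta_pos":[0,0,0],"yaw":0},{"delta_pos":[0,0,0],"yaw":0},{"delta_pos":[0,0,0],"yaw":0},{"delta_pos":[0,0,0],"yaw":0},{"delta_pos":[0,0,0],"yaw":0}]}}

```text
t: 13.02
position: [0.4892, 0.1558, 0.0323]
eef_rot: [0.981, 1.571, 0.195]
wrist_force: [0.1, -0.1, 0.3]
gripper_width: 0.603
```

```bash
python3 st.py
```

```text
t 13.02 pos [0.4892 0.1558 0.0323] jaw deg 45.0 down [ 0.  0. -1.] q6 -0.525 q1 0.26 F [ 0.1 -0.1  0.3] Tq [0.02 0.02 0.01] w 0.603
```

Not quite touching yet. I'll lower 2 mm more, then release.

Call:
{"method": "drive_tool", "body": {"motion": [{"delta_pos":[0,0,-0.1],"yaw":0},{"delta_pos":[0,0,-0.1],"yaw":0},{"delta_pos":[0,0,0],"yaw":0},{"delta_pos":[0,0,0],"yaw":0},{"delta_pos":[0,0,0],"yaw":0},{"delta_pos":[0,0,0],"yaw":0},{"delta_pos":[0,0,0],"yaw":0},{"delta_pos":[0,0,0],"yaw":0},{"delta_pos":[0,0,0],"yaw":0},{"delta_pos":[0,0,0],"yaw":0}]}}

```text
t: 13.85
position: [0.4896, 0.1558, 0.0316]
eef_rot: [0.449, 1.57, -0.336]
wrist_force: [-2.7, -1.4, 8.4]
gripper_width: 0.601
```

Call:
{"method": "drive_tool", "body": {"motion": [{"delta_pos":[0,0,0],"yaw":0},{"delta_pos":[0,0,0],"yaw":0},{"delta_pos":[0,0,0],"yaw":0},{"delta_pos":[0,0,0],"yaw":0},{"delta_pos":[0,0,0],"yaw":0},{"delta_pos":[0,0,0],"yaw":0},{"delta_pos":[0,0,1.0],"yaw":0},{"delta_pos":[0,0,2.0],"yaw":0},{"delta_pos":[0,0,3.0],"yaw":0},{"delta_pos":[0,0,3.5],"yaw":0}], "fingers": 100}}

```text
t: 14.68
position: [0.4873, 0.1554, 0.125]
eef_rot: [-2.102, 1.566, -2.888]
wrist_force: [0.3, -0.5, 0.0]
gripper_width: 1.001
```

```bash
python3 st.py
```

```text
t 14.68 pos [0.4873 0.1554 0.125 ] jaw deg 45.0 down [-0.004 -0.001 -1.   ] q6 -0.525 q1 0.26 F [ 0.3 -0.5  0. ] Tq [-0.   -0.03  0.01] w 1.001
```

Call:
{"method": "drive_tool", "body": {"motion": [{"delta_pos":[0,-1.5,2.5],"yaw":-0.1},{"delta_pos":[0,-3.0,2.5],"yaw":-0.1},{"delta_pos":[0,-3.2,2.3],"yaw":-0.1},{"delta_pos":[0,-3.5,2.0],"yaw":-0.1},{"delta_pos":[0.2,-4.0,0.2],"yaw":-0.1},{"delta_pos":[0.2,-4.0,0],"yaw":-0.1},{"delta_pos":[0.2,-4.0,0],"yaw":-0.1},{"delta_pos":[0.2,-4.0,0],"yaw":-0.1},{"delta_pos":[0.2,-4.0,0],"yaw":-0.1},{"delta_pos":[0.2,-4.0,0],"yaw":-0.1}]}}

```text
t: 15.52
position: [0.5009, -0.1981, 0.2213]
eef_rot: [1.485, 1.57, -0.306]
wrist_force: [0.6, 1.0, -1.1]
gripper_width: 0.999
```

Call:
{"method": "drive_tool", "body": {"motion": [{"delta_pos":[0.1,-4.0,0],"yaw":-0.1},{"delta_pos":[0,-3.5,0],"yaw":-0.1},{"delta_pos":[0,-2.4,0],"yaw":-0.11},{"delta_pos":[0,0,0],"yaw":0},{"delta_pos":[0,0,0],"yaw":0},{"delta_pos":[0,0,0],"yaw":0},{"delta_pos":[0,0,0],"yaw":0},{"delta_pos":[0,0,0],"yaw":0},{"delta_pos":[0,0,0],"yaw":0},{"delta_pos":[0,0,0],"yaw":0}]}}

```text
t: 16.35
position: [0.5024, -0.2942, 0.2204]
eef_rot: [2.131, 1.571, 0.037]
wrist_force: [0.2, -0.5, 0.4]
gripper_width: 0.997
```

```bash
python3 st.py; python3 - <<'E'
from h import *
np.set_printoptions(precision=4,suppress=True)
from scipy.optimize import least_squares
for n in("scene","top"):
  im,d=camera(n); C=cloud(n,d); hh=cv2.cvtColor(im,cv2.COLOR_BGR2HSV)
  c=im[110:240,130:330] if n=="scene" else im[140:240,110:290]
  cv2.imwrite(f"pics/r2{n}.png",cv2.resize(c,None,fx=4,fy=4))
  for (x,y) in((.491,.24),(.491,.155)):
    m=(hh[...,2]<75)&(np.hypot(C[...,0]-x,C[...,1]-y)<0.045)&(C[...,2]<.08); P=C[m]
    if len(P)<20: print(n,"none",len(P)); continue
    zt=np.percentile(P[:,2],98); rim=P[P[:,2]>zt-0.012]
    f=least_squares(lambda p:np.hypot(rim[:,0]-p[0],rim[:,1]-p[1])-0.025,rim[:,:2].mean(0),loss="soft_l1",f_scale=0.002)
    print(n,len(rim),zt,f.x)
E
```

```text
t 16.35 pos [ 0.5024 -0.2942  0.2204] jaw deg -30.0 down [ 0.  0. -1.] q6 -0.049 q1 -0.573 F [ 0.2 -0.5  0.4] Tq [ 0.01  0.04 -0.06] w 0.997
scene 113 0.05755046565266621 [0.4933 0.238 ]
scene 109 0.05802456716981548 [0.4903 0.1543]
top 76 0.06435845691429733 [0.4918 0.2374]
top 68 0.06409048793781279 [0.4892 0.1537]
```

View pics/r2top.png

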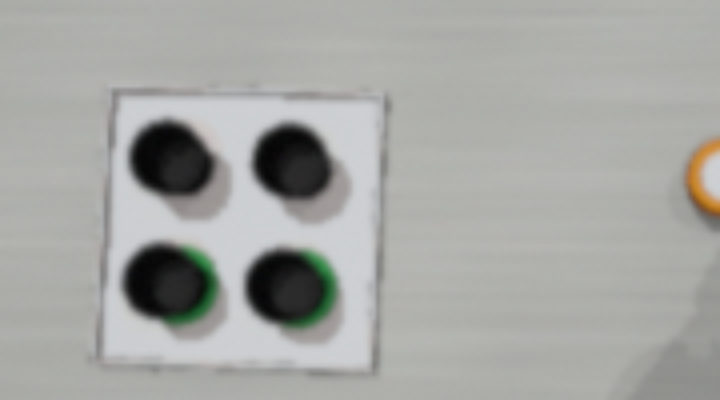

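View pics/r2scene.png

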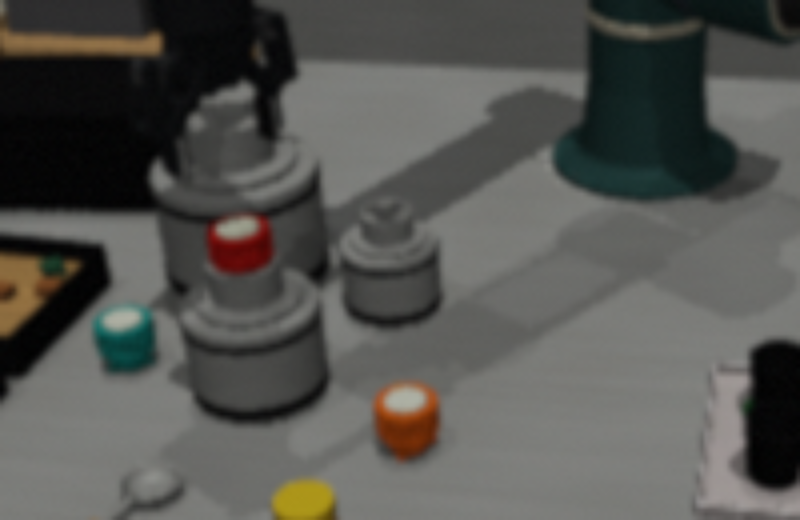

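Both cups stand on the mats within about 2 mm. The red cap (scene crop ~(240,243)) is directly below the gripper, so I'm descending around it.

Call:
{"method": "drive_tool", "body": {"motion": [{"delta_pos":[0,0,-1.5],"yaw":0},{"delta_pos":[0,0,-2.0],"yaw":0},{"delta_pos":[0,0,-2.0],"yaw":0},{"delta_pos":[0,0,-1.5],"yaw":0},{"delta_pos":[0,0,-0.6],"yaw":0},{"delta_pos":[0,0,-0.3],"yaw":0},{"delta_pos":[0,0,0],"yaw":0},{"delta_pos":[0,0,0],"yaw":0},{"delta_pos":[0,0,0],"yaw":0},{"delta_pos":[0,0,0],"yaw":0}]}}

```text
t: 17.28
position: [0.503, -0.2957, 0.1426]
eef_rot: [1.525, 1.568, -0.571]
wrist_force: [0.6, 1.3, 0.5]
gripper_width: 0.998
```

Call:
{"method": "drive_tool", "body": {"motion": [{"delta_pos":[0,0,0],"yaw":0},{"delta_pos":[0,0,0],"yaw":0},{"delta_pos":[0,0,0],"yaw":0},{"delta_pos":[0,0,0],"yaw":0},{"delta_pos":[0,0,0],"yaw":0},{"delta_pos":[0,0,0],"yaw":0},{"delta_pos":[0,0,0],"yaw":0},{"delta_pos":[0,0,0],"yaw":0},{"delta_pos":[0,0,0],"yaw":0},{"delta_pos":[0,0,0],"yaw":0}], "fingers": 0, "squeeze": 40}}

```text
t: 18.12
position: [0.5011, -0.2945, 0.1419]
eef_rot: [-1.574, 1.568, 2.614]
wrist_force: [-4.6, 2.7, 6.7]
gripper_width: 0.595
```

```bash
python3 st.py; python3 - <<'E'
from h import *
im,d=camera("scene"); cv2.imwrite("pics/c1.png",cv2.resize(im[120:230,130:280],None,fx=5,fy=5))
E
```

```text
t 18.12 pos [ 0.5011 -0.2945  0.1419] jaw deg -30.1 down [-0.002  0.001 -1.   ] q6 -0.049 q1 -0.574 F [-4.6  2.7  6.7] Tq [0.48 0.85 0.05] w 0.595
```

View pics/c1.png

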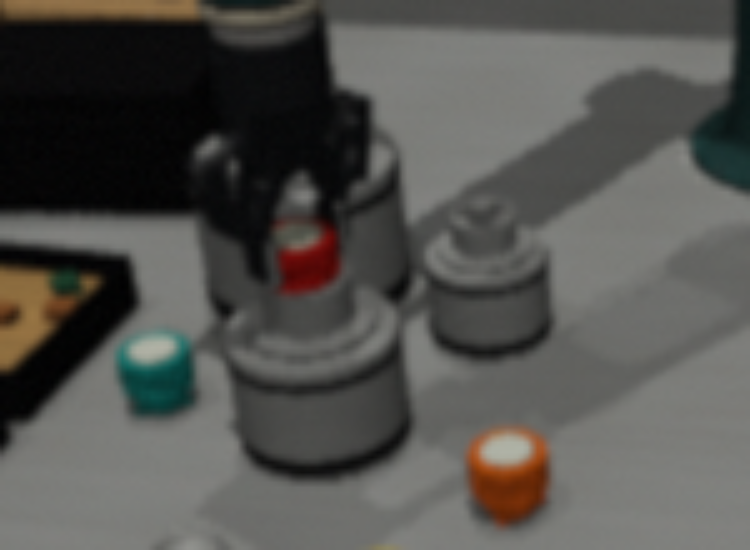

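Gripped (opening ≈ 51 mm). I'll ease up 1 mm and try anticlockwise about 10°, watching the torque.

Call:
{"method": "drive_tool", "body": {"motion": [{"delta_pos":[0,0,0.1],"yaw":0},{"delta_pos":[0,0,0],"yaw":0.03},{"delta_pos":[0,0,0],"yaw":0.03},{"delta_pos":[0,0,0],"yaw":0.03},{"delta_pos":[0,0,0],"yaw":0.03},{"delta_pos":[0,0,0],"yaw":0.03},{"delta_pos":[0,0,0],"yaw":0.03},{"delta_pos":[0,0,0],"yaw":0},{"delta_pos":[0,0,0],"yaw":0},{"delta_pos":[0,0,0],"yaw":0}]}}

```text
t: 19.0
position: [0.4994, -0.2922, 0.142]
eef_rot: [-2.007, 1.562, 2.359]
wrist_force: [-8.8, 8.9, 10.1]
gripper_width: 0.595
```

```bash
python3 st.py
```

```text
t 19.0 pos [ 0.4994 -0.2922  0.142 ] jaw deg -19.8 down [-0.007  0.006 -1.   ] q6 -0.228 q1 -0.574 F [-8.8  8.9 10.1] Tq [ 1.54  1.55 -0.37] w 0.595
```

Call:
{"method": "drive_tool", "body": {"motion": [{"delta_pos":[-0.2,0.2,0.1],"yaw":0},{"delta_pos":[0,0,0],"yaw":-0.03},{"delta_pos":[0,0,0],"yaw":-0.03},{"delta_pos":[0,0,0],"yaw":-0.03},{"delta_pos":[0,0,0],"yaw":-0.03},{"delta_pos":[0,0,0],"yaw":-0.03},{"delta_pos":[0,0,0],"yaw":-0.03},{"delta_pos":[0,0,0],"yaw":0},{"delta_pos":[0,0,0],"yaw":0},{"delta_pos":[0,0,0],"yaw":0}]}}

```text
t: 19.83
position: [0.5003, -0.2933, 0.1432]
eef_rot: [1.331, 1.571, -0.764]
wrist_force: [0.1, -0.2, -1.1]
gripper_width: 0.595
```

```bash
python3 st.py
```

```text
t 19.83 pos [ 0.5003 -0.2933  0.1432] jaw deg -30.0 down [ 0. -0. -1.] q6 -0.049 q1 -0.573 F [ 0.1 -0.2 -1.1] Tq [ 0.03 -0.06  0.03] w 0.595
```

Call:
{"method": "drive_tool", "body": {"motion": [{"delta_pos":[0,0,0],"yaw":-0.03},{"delta_pos":[0,0,0],"yaw":-0.03},{"delta_pos":[0,0,0],"yaw":-0.03},{"delta_pos":[0,0,0],"yaw":-0.03},{"delta_pos":[0,0,0],"yaw":-0.03},{"delta_pos":[0,0,0],"yaw":-0.03},{"delta_pos":[0,0,0],"yaw":0},{"delta_pos":[0,0,0],"yaw":0},{"delta_pos":[0,0,0],"yaw":0},{"delta_pos":[0,0,0],"yaw":0}]}}

```text
t: 20.67
position: [0.5002, -0.2932, 0.1433]
eef_rot: [1.433, 1.571, -0.842]
wrist_force: [1.1, 0.2, -0.8]
gripper_width: 0.596
```

```bash
python3 st.py
```

```text
t 20.67 pos [ 0.5002 -0.2932  0.1433] jaw deg -40.4 down [ 0. -0. -1.] q6 0.131 q1 -0.573 F [ 1.1  0.2 -0.8] Tq [ 0.   -0.02 -0.02] w 0.596
```

Clockwise turns with no torque, while anticlockwise hit the stop at −0.37 N m. I'll continue clockwise to about 60° from the start.

Call:
{"method": "drive_tool", "body": {"motion": [{"delta_pos":[0,0,0],"yaw":-0.06},{"delta_pos":[0,0,0],"yaw":-0.1},{"delta_pos":[0,0,0],"yaw":-0.1},{"delta_pos":[0,0,0],"yaw":-0.1},{"delta_pos":[0,0,0],"yaw":-0.1},{"delta_pos":[0,0,0],"yaw":-0.1},{"delta_pos":[0,0,0],"yaw":-0.1},{"delta_pos":[0,0,0],"yaw":-0.08},{"delta_pos":[0,0,0],"yaw":-0.05},{"delta_pos":[0,0,0],"yaw":0}]}}

```text
t: 21.5
position: [0.5002, -0.2936, 0.1434]
eef_rot: [1.654, 1.57, -1.412]
wrist_force: [-0.4, -1.4, -1.0]
gripper_width: 0.598
```

```bash
python3 st.py
```

```text
t 21.5 pos [ 0.5002 -0.2936  0.1434] jaw deg -85.7 down [ 0.    -0.001 -1.   ] q6 0.923 q1 -0.573 F [-0.4 -1.4 -1. ] Tq [-0.29 -0.   -0.  ] w 0.598
```

Call:
{"method": "drive_tool", "body": {"motion": [{"delta_pos":[0,0,0],"yaw":0},{"delta_pos":[0,0,0.1],"yaw":0},{"delta_pos":[0,0,0.1],"yaw":0},{"delta_pos":[0,0,0.1],"yaw":0},{"delta_pos":[0,0,0.1],"yaw":0},{"delta_pos":[0,0,0],"yaw":0},{"delta_pos":[0,0,0],"yaw":0},{"delta_pos":[0,0,0],"yaw":0},{"delta_pos":[0,0,0],"yaw":0},{"delta_pos":[0,0,0],"yaw":0}]}}

```text
t: 22.33
position: [0.5004, -0.2935, 0.1476]
eef_rot: [2.061, 1.57, -1.005]
wrist_force: [1.0, -4.5, -0.5]
gripper_width: 0.595
```

```bash
python3 st.py
```

```text
t 22.33 pos [ 0.5004 -0.2935  0.1476] jaw deg -85.7 down [ 0.    -0.001 -1.   ] q6 0.922 q1 -0.573 F [ 1.  -4.5 -0.5] Tq [-0.71  0.03  0.02] w 0.595
```

It rises 4 mm (more than the 2 mm play) with no pull, so it's free. Lifting straight up.

Call:
{"method": "drive_tool", "body": {"motion": [{"delta_pos":[0,-0.1,0.2],"yaw":0},{"delta_pos":[0,0,0.4],"yaw":0},{"delta_pos":[0,0,0.5],"yaw":0},{"delta_pos":[0,0,0.7],"yaw":0},{"delta_pos":[0,0,1.0],"yaw":0},{"delta_pos":[0,0,1.5],"yaw":0},{"delta_pos":[0,0,2.0],"yaw":0},{"delta_pos":[0,0,1.8],"yaw":0},{"delta_pos":[0,0,1.0],"yaw":0},{"delta_pos":[0,0,0.5],"yaw":0}]}}

```text
t: 23.17
position: [0.5013, -0.2945, 0.2464]
eef_rot: [2.602, 1.567, -0.464]
wrist_force: [-0.7, -1.1, -1.3]
gripper_width: 0.598
```

Call:
{"method": "drive_tool", "body": {"motion": [{"delta_pos":[0,0,0],"yaw":0},{"delta_pos":[0,0,0],"yaw":0},{"delta_pos":[0,0,0],"yaw":0},{"delta_pos":[0,0,0],"yaw":0},{"delta_pos":[0,0,0],"yaw":0},{"delta_pos":[0,0,0],"yaw":0},{"delta_pos":[0,0,0],"yaw":0},{"delta_pos":[0,0,0],"yaw":0},{"delta_pos":[0,0,0],"yaw":0},{"delta_pos":[0,0,0],"yaw":0}]}}

```text
t: 24.0
position: [0.5002, -0.2942, 0.2433]
eef_rot: [0.814, 1.571, -2.252]
wrist_force: [0.0, 0.7, -0.2]
gripper_width: 0.594
```

```bash
python3 st.py; python3 - <<'E'
from h import *
from scipy.optimize import least_squares
np.set_printoptions(precision=4,suppress=True)
for n in("scene","top"):
  im,d=camera(n); cv2.imwrite(f"pics/f{n}.png",cv2.resize(im,None,fx=1.5,fy=1.5))
  C=cloud(n,d); hh=cv2.cvtColor(im,cv2.COLOR_BGR2HSV)
  if n=="scene": cv2.imwrite("pics/fcrop.png",cv2.resize(im[90:230,130:280],None,fx=4,fy=4))
  red=(np.hypot(C[...,0]-.5,C[...,1]+.294)<.05)&((hh[...,0]<10)|(hh[...,0]>170))&(hh[...,1]>120)
  if red.sum()>5: P=C[red];print(n,"cap red",len(P),np.percentile(P,2,axis=0),np.percentile(P,98,axis=0))
  for (x,y) in((.491,.24),(.491,.155),(.577,.237),(.576,.152)):
    m=(hh[...,2]<75)&(np.hypot(C[...,0]-x,C[...,1]-y)<0.045)&(C[...,2]<.08); P=C[m]
    if len(P)<20: print(n,"none",len(P)); continue
    zt=np.percentile(P[:,2],98); rim=P[P[:,2]>zt-0.012]
    f=least_squares(lambda p:np.hypot(rim[:,0]-p[0],rim[:,1]-p[1])-0.025,rim[:,:2].mean(0),loss="soft_l1",f_scale=0.002)
    print(n,len(rim),zt,f.x)
E
```

```text
t 24.0 pos [ 0.5002 -0.2942  0.2433] jaw deg -85.7 down [-0. -0. -1.] q6 0.92 q1 -0.575 F [ 0.   0.7 -0.2] Tq [-0.04 -0.03  0.01] w 0.594
scene cap red 165 [ 0.4986 -0.3167  0.2292] [ 0.5291 -0.2686  0.2596]
scene 112 0.05769875969638125 [0.4937 0.2383]
scene 107 0.05778296339146394 [0.4904 0.1546]
scene 125 0.05623419035076342 [0.5784 0.2372]
scene 118 0.05641258428506187 [0.5769 0.1528]
top 78 0.06361016260289264 [0.4919 0.2376]
top 71 0.06314947504626856 [0.4889 0.1536]
top 68 0.062223565702791486 [0.5767 0.2364]
top 59 0.06120887374116913 [0.5754 0.1513]
```

View pics/fcrop.png

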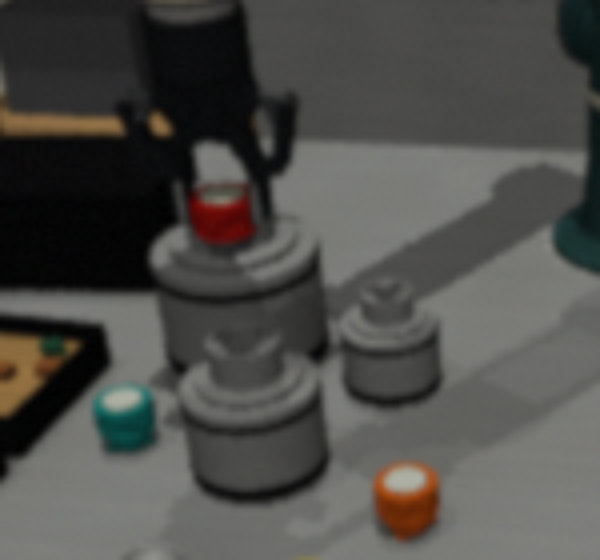

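View pics/ftop.png

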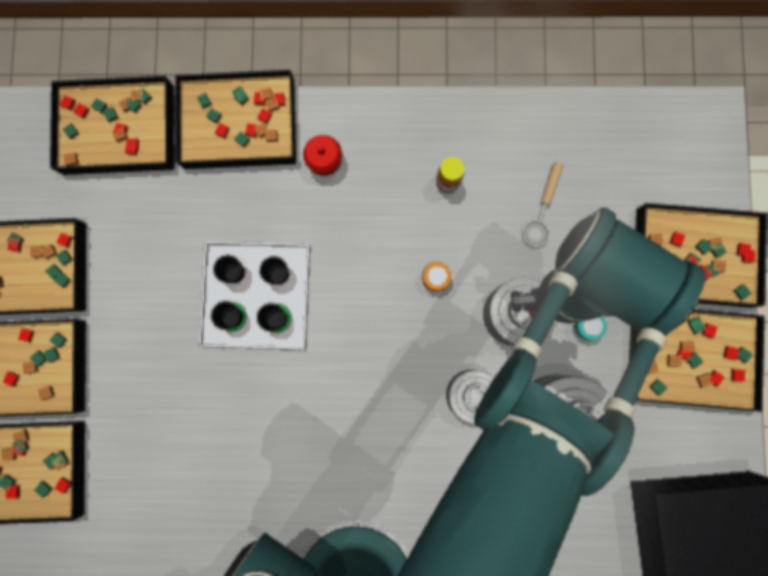

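The cap (crop ~(222,213)) is held level above the open mouth (~(240,345)), with its head underside at z≈0.23, about 10 cm over the mouth. Both loose cups are on their mats, and the pepper, jar, spoon and tray cups haven't moved. Handing in.

```bash
python3 -c "
from workcell import *
print(close_job())"
```

```text
the job is handed in; nothing more can be done
None
```

I finished the task and handed it in at about 24 s of the 61 s allowed; no verdict was reported.

- **Cups:** Both loose cups stand upright and released on the two green mats. Both cameras put them about 1–2 mm from the mat centres.
- **Cap:** Anticlockwise hit the stop, with about 0.37 N m and some sideways load. Clockwise it turned freely, and I turned it to about 60° from the start (a few degrees uncertain, because the grip probably slipped at the stop). It then lifted out without any pull.
- **Final hold:** The cap is held level above the open mouth, with the underside of its head about 10 cm over it. The wrist force is close to zero. The cap's height and side-to-side position come from the scene camera only, because the arm hid it from above.
- **Other things:** The two cups already on the tray measured within about 1 mm of their starting positions. The pepper, spice jar and spoon looked unmoved in the last top picture, but I did not measure them again.
- **Disagreement:** The two cameras differ by about 2 mm sideways and 6 mm in height. The sideways difference is about the stated calibration accuracy; the height difference is larger, but did not affect the result.

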